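Put away the dried stirrers and dishes

ROBOT

A 6-joint arm with a two-finger parallel gripper is mounted at the origin on the work surface. World frame = base frame: x ahead of the robot, y to its left, z up, the work surface at z = 0. Lengths are in m, angles in rad, forces in N, time in s.
With the tool pointing down it reaches from about 0.275 to 1 m from the base axis. Payload 8.4 kg.
Tool frame: the origin (TCP) lies midway between the tips of the shut fingers; the grasp point (between the pads) lies 19 mm behind it (manip.grip_depth is the distance from the TCP to the grasp point, in m); z points along the fingers, y is the line along which they close (so a half turn about z gives the same grasp; the last joint's range is limited). The gripper opens to 85 mm and grips with 20 to 120 N. Pads are 22 mm wide; open, the fingers measure 114 mm over their backs; the gripper's body (76 mm by 85 mm) begins 54 mm behind the grasp point. The pads swing forward as they close: fully open they stand 13 mm farther back than shut.
Start: joints at [-1.333, 0.353, 1.633, -0, 1.155, -0.002], TCP at [0.148, -0.607, 0.231] pointing down, gripper open.
Joint ranges: [-2.63, 2.63], [-0.92, 2.1], [0.06, 2.66], [-1.3, 4.44], [0, 2.69], [-3.02, 3.02]. Speed limits (rad/s): [2.22, 2.22, 2.79, 3.14, 3.14, 3.14].

INTERFACE

Orientations are given as a unit quaternion [x, y, z, w].
In Python, from cell import manip gives the robot as it stands.
- The arm moves only by the shell command python3 -m jog 'ROWS'. ROWS is JSON, a list of rows, each a list of 5 numbers: the shift along the tool's x, y, z in mm, then the turn about the tool's z in rad, then the finger opening in mm, from 0 to 85.4. A call has 1 to 10 rows; each row is the pose to reach, as a shift and turn from the pose commanded when the call began, along the tool's axes at that moment; what a row does not reach only later rows make up. A row lasts 1/10 s, in which the tool goes at most 50 mm and 8.59 degrees, less where a joint would pass 70% of its speed; a pose out of reach is approached as far as the arm can. A call with a gripper value outside its range is refused whole. The fingers move at their own pace and stop on an object; the grip force is fixed at half the most. Time passes only in rows, so rows that repeat a pose let the fingers close. It gives the time, the measured TCP pose, the force, the opening and the grip force at its end, in the units of the state.
- manip.get_state(): the state, without advancing time (a new reading comes with each control period).
- manip.capture(name): name is "side" or "top"; returns the picture (400x640x3 uint8, red, green, blue); there is no depth.
- manip.camera_info(name): a dict with "intrinsics" (3x3 intrinsics, pixels), "R" (3x3) and "t" (3): a world point X has camera coordinates R X + t. Camera axes: x right, y down, z forward; pixel columns grow to the right and rows downward; lengths in m; the calibration is good to about 2 mm. A picture is of the moment at which its call begins. camera_info takes no time and is no camera call.
- manip.sign_off(): hands the job in; it is judged then, once.
The state is a dict: "time": time; "joint_positions": joint angles; "joint_vel": joint speeds; "joint_torque": joint torques, N m; "ee_pos": TCP position; "ee_rot": TCP orientation; "ft_force": force on the tool from outside, world axes, zero at the start; "moment": the same for the moment, N m; "gripper_width": finger opening in m; "gripper_force": force on a finger pad.
Only numpy, scipy, OpenCV 4.12 (cv2) and the standard library are available. Lean on these libraries where they do the work, as an engineer would, in place of code of your own. Each camera call takes 0.05 s, during which the arm holds its last target. There are 200 camera calls.

TASK

First switch the utensil dryer off by pushing its lever right over. Then take every drink stirrer out of the dryer and push it, head up, fully down into a narrow glass tube of the rack, one to a tube; also pile all the small white dishes squarely and centred on the wooden trivet, right way up and long sides along the trivet's. Leave the sauce jar, pepper mill and little glass pot where they stand.

Things in the scene. Friction and masses are not known exactly. Their poses are not given: they have to be found in the camera images.
- lever (a joint): on/off lever of the utensil dryer: 0 rad = on (leans towards the dryer's -x side), 1.0 rad = fully off (leans towards the dryer's +x side); it stays where it is left and takes about 2 N at its ball to move. It starts between 0 and 0.15
- lever_tip (a point): centre of the lever's black ball, 26 mm across, at the end of a 50 mm arm, 10 mm thick. The lever swings about a level axis, parallel to the dryer's y, that lies at (0, 0.095, 0.082) m in the dryer's frame; the ball rises from about 126 mm to 132 mm above the table in mid-swing and comes down to 126 mm
- dryer: fixed grey electric utensil dryer, a box 100 (x) x 250 (y) x 60 mm high; origin at the centre of its underside, z up. In its top four round wells, 13 mm wide and 45 mm deep (floor 15 mm above the table), stand in a row at x = 0, y = -85, -45, -5, 35 mm; the lever's block (70 x 50 x 25 mm) is on top at y = 95 mm. Its front (-x) faces roughly the robot; it may stand left or right
- rack: fixed wooden rack, 80 (x) x 200 (y) mm, with four upright glass tubes in a row; origin at the centre of its underside, z up. Two wooden rails (top at 54 mm) run along the row. It may stand left or right, with the dryer on the other side
- trivet: fixed low dark wooden trivet, 115 (x) x 85 (y) mm, top face 10 mm above the table; origin at the centre of its underside, x along its long side. The dishes are piled here
- tube0 (a point): glass tube 1 of the rack (at y = -66 mm of the rack): the centre of its inner floor, 13 mm above the table. The bore is 13 mm wide and straight up to 76 mm above the table, then flares to about 20 mm at the mouth, 85 mm above the table; holds one stirrer
- tube1 (a point): glass tube 2 of the rack (at y = -22 mm of the rack): the centre of its inner floor, 13 mm above the table. The bore is 13 mm wide and straight up to 76 mm above the table, then flares to about 20 mm at the mouth, 85 mm above the table; holds one stirrer
- tube2 (a point): glass tube 3 of the rack (at y = 22 mm of the rack): the centre of its inner floor, 13 mm above the table. The bore is 13 mm wide and straight up to 76 mm above the table, then flares to about 20 mm at the mouth, 85 mm above the table; holds one stirrer
- tube3 (a point): glass tube 4 of the rack (at y = 66 mm of the rack): the centre of its inner floor, 13 mm above the table. The bore is 13 mm wide and straight up to 76 mm above the table, then flares to about 20 mm at the mouth, 85 mm above the table; holds one stirrer
- stirrer0: steel drink stirrer (there are three or four, all alike; None if absent): a straight rod 10 mm thick and 150 mm long with a round head, 16 mm wide and 14 mm tall, at the top; origin at the centre of its foot, z along the rod to the head. 60 g. Starts standing in a well of the dryer, upright or leaning by up to about 5 degrees
- stirrer1: steel drink stirrer (there are three or four, all alike; None if absent): a straight rod 10 mm thick and 150 mm long with a round head, 16 mm wide and 14 mm tall, at the top; origin at the centre of its foot, z along the rod to the head. 60 g. Starts standing in a well of the dryer, upright or leaning by up to about 5 degrees
- stirrer2: steel drink stirrer (there are three or four, all alike; None if absent): a straight rod 10 mm thick and 150 mm long with a round head, 16 mm wide and 14 mm tall, at the top; origin at the centre of its foot, z along the rod to the head. 60 g. Starts standing in a well of the dryer, upright or leaning by up to about 5 degrees
- stirrer3: steel drink stirrer (there are three or four, all alike; None if absent): a straight rod 10 mm thick and 150 mm long with a round head, 16 mm wide and 14 mm tall, at the top; origin at the centre of its foot, z along the rod to the head. 60 g. Starts standing in a well of the dryer, upright or leaning by up to about 5 degrees
- dish0: small oblong white china dish (there are two to four, all alike; None if absent): open tray 90 (x) x 60 (y) x 16 mm high, walls and floor 5 mm, flat underside; origin at the centre of its underside, x along its long side, z up. About 140 g. Piled, each rests on the rim of the one below, 16 mm higher
- dish1: small oblong white china dish (there are two to four, all alike; None if absent): open tray 90 (x) x 60 (y) x 16 mm high, walls and floor 5 mm, flat underside; origin at the centre of its underside, x along its long side, z up. About 140 g. Piled, each rests on the rim of the one below, 16 mm higher
- dish2: small oblong white china dish (there are two to four, all alike; None if absent): open tray 90 (x) x 60 (y) x 16 mm high, walls and floor 5 mm, flat underside; origin at the centre of its underside, x along its long side, z up. About 140 g. Piled, each rests on the rim of the one below, 16 mm higher
- dish3: small oblong white china dish (there are two to four, all alike; None if absent): open tray 90 (x) x 60 (y) x 16 mm high, walls and floor 5 mm, flat underside; origin at the centre of its underside, x along its long side, z up. About 140 g. Piled, each rests on the rim of the one below, 16 mm higher
- jar: red sauce jar with a green lid, 72 mm wide, 120 mm tall, behind the work; bystander; origin at the centre of its underside
- mill: dark wooden pepper mill, 48 mm wide, 115 mm tall; bystander; origin at the centre of its underside
- pot: small amber glass pot with a metal lid, 48 mm wide, 65 mm tall; bystander; origin at the centre of its underside
Mind the look-alikes: they are no part of the job. What is shaped like the stirrer2 but blue, green or purple is not meant.

How it is judged:
By the outcome, as a careful person would: the job done as asked, in the order asked, and still so for the second after the job is handed in, with the robot touching nothing.
Of stirrer0, stirrer1, stirrer2, stirrer3 only 3 to 4 are there at a start; the rules pass over those that are not, and their reading is None.
Of dish0, dish1, dish2, dish3 only 2 to 4 are there at a start; the rules pass over those that are not, and their reading is None.
At some moment in a run one of dish0, dish1, dish2, dish3 may be knocked a few centimetres aside while the robot is not near it.
It also fails if it takes over 210 s, if anything falls off the work surface, if the arm or the gripper's body presses on something with over 40 N, if the wrist force passes 120 N, or if a joint passes its speed limit or range.

## Working session

There is one attempt and no reset: what is moved stays moved. The work goes in short steps, Python scripts to look and compute and a shell command to move; the robot and the scene stay as the last step left them, time stands still between calls to the robot, and variables do not carry over. Pictures are saved under pics/ and viewed, at most 14 in all, crops included, and the job is handed in when it is done.

```bash
mkdir -p pics; ls
python3 - <<'E'
from cell import manip
import cv2
for n in("side","top"):
    im=manip.capture(n); cv2.imwrite(f"pics/{n}0.png",im[:,:,::-1]); c=manip.camera_info(n)
    print(n,c["intrinsics"],c["R"],c["t"],-c["R"].T@c["t"])
s=manip.get_state(); print(s["ee_pos"],s["ee_rot"],s["time"],manip.grip_depth)
E
```

```text
pics
side [[436.52010009   0.         324.1292179 ]
 [  0.         436.52010009 201.05312206]
 [  0.           0.           1.        ]] [[-0.80557722 -0.59231006  0.01463353]
 [-0.30329082  0.39102499 -0.86897304]
 [ 0.50897939 -0.7044631  -0.49464303]] [0.4460742  0.26168825 1.12922413] [-0.13603695  0.95738431  0.77943524]
top [[518.36553655   0.         327.7176642 ]
 [  0.         518.36553655 199.40343527]
 [  0.           0.           1.        ]] [[ 0.00631564 -0.99994979  0.00777951]
 [-0.99442542 -0.00709922 -0.10520302]
 [ 0.10525297 -0.00707171 -0.99442034]] [-0.02010219  0.55537128  1.37712062] [ 0.40745624 -0.00641987  1.42801987]
[ 0.1483315  -0.60671281  0.23064494] [ 9.92820413e-01  1.19612879e-01 -7.71388663e-05 -6.16336002e-04] 0.1 0.0187
```

View pics/side0.png

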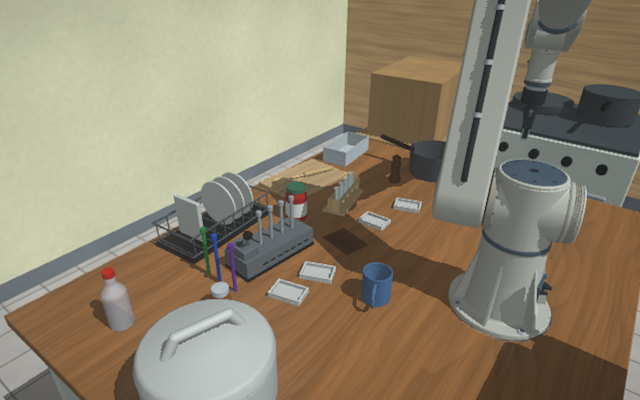

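View pics/top0.png

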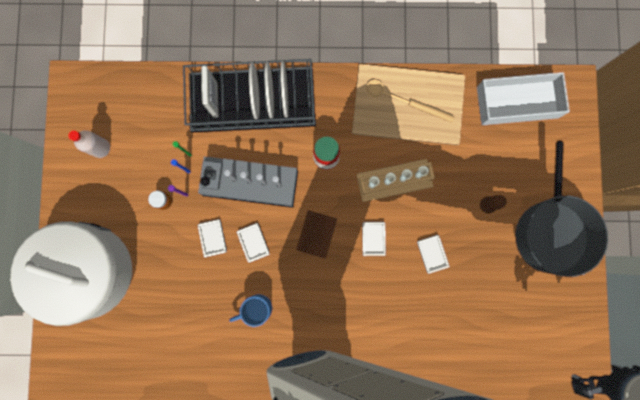

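Side view: dryer left of centre with four stirrers (heads about (259,213)–(291,198)), ball (248,237), coloured decoys at (207–235,230–290), four dishes. Top view: dryer (250,182), trivet (316,234), rack (396,180), dishes (211,238), (253,242), (374,238), (432,253).

Run:
```python
import cv2, numpy as np
t=cv2.imread("pics/top0.png"); s=cv2.imread("pics/side0.png")
a=cv2.resize(t[135:275,180:460],None,fx=2.85,fy=2.85,interpolation=cv2.INTER_CUBIC)
cv2.imwrite("pics/tc.png",a); 
b=cv2.resize(s[165:305,195:435],None,fx=3.3,fy=3.3,interpolation=cv2.INTER_CUBIC)
cv2.imwrite("pics/sc.png",b); print(a.shape,b.shape)
```

```text
(399, 798, 3) (462, 792, 3)
```

View pics/tc.png

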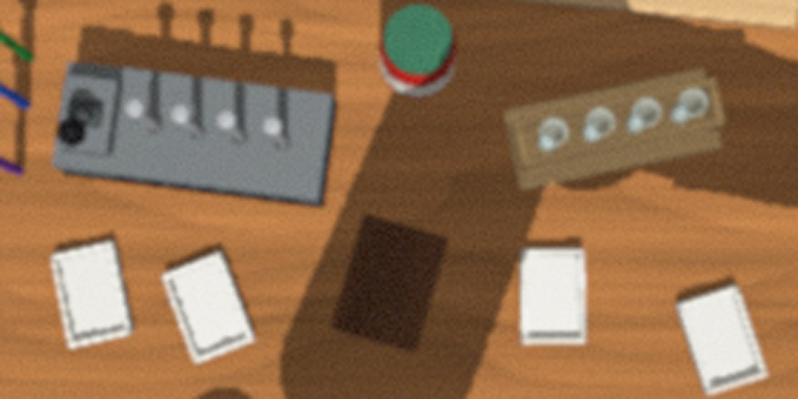

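View pics/sc.png

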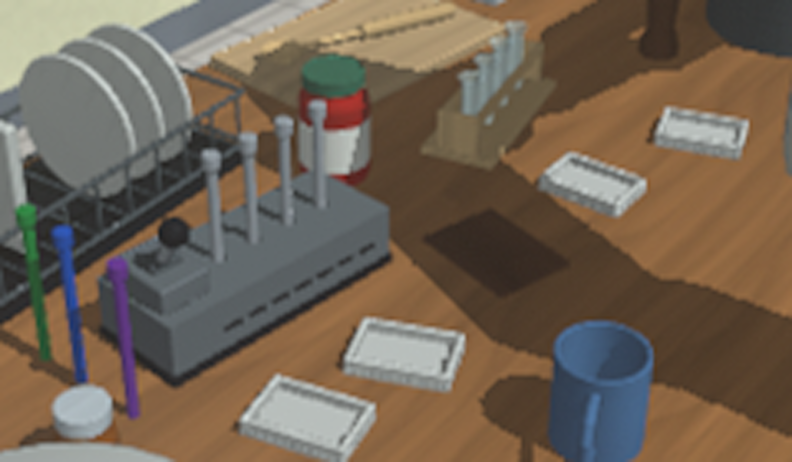

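Crops: four dishes right way up, four stirrers upright-ish in the dryer, lever leaning toward the front, four empty tubes. Now to measure.

```bash
cat > h.py <<'E'
from cell import manip
import cv2, numpy as np, sys
C={n:manip.camera_info(n) for n in("side","top")}
def cen(n): return -C[n]["R"].T@C[n]["t"]
def d(n,p): return C[n]["R"].T@np.linalg.inv(C[n]["intrinsics"])@np.array([p[0],p[1],1.])
def plane(n,p,z):
    c=cen(n);v=d(n,p);return c+v*(z-c[2])/v[2]
def tri(ps,pt):
    A=[];b=[]
    for n,p in(("side",ps),("top",pt)):
        v=d(n,p);v/=np.linalg.norm(v);P=np.eye(3)-np.outer(v,v);A.append(P);b.append(P@cen(n))
    A=np.vstack(A);b=np.hstack(b);x=np.linalg.lstsq(A,b,rcond=None)[0]
    return np.r_[x,np.linalg.norm(A@x-b)]
def proj(n,X):
    q=C[n]["intrinsics"]@(C[n]["R"]@np.asarray(X)+C[n]["t"]);return q[:2]/q[2]
def rect(n,cnt,z):
    w=np.array([plane(n,p,z)[:2]*1000 for p in cnt.reshape(-1,2)],np.float32)
    (cx,cy),(a,b),th=cv2.minAreaRect(w)
    if a<b:a,b,th=b,a,th+90
    return cx,cy,a,b,(th+90)%180-90   # th: long side direction deg in world
def dishes(im=None):
    im=manip.capture("top") if im is None else im
    h=cv2.cvtColor(im,cv2.COLOR_RGB2HSV);m=((h[...,1]<50)&(h[...,2]>150)).astype(np.uint8)*255
    out=[]
    for c in cv2.findContours(m,cv2.RETR_EXTERNAL,cv2.CHAIN_APPROX_NONE)[0]:
        if 350<cv2.contourArea(c)<1500:
            x,y=c.reshape(-1,2).mean(0)
            if 190<x<480 and 195<y<320: out.append(rect("top",c,.008))
    return out
def go(x,y,z,yaw=None):
    """mm, yaw deg of closing line; prints row from present pose"""
    s=manip.get_state();from scipy.spatial.transform import Rotation as R
    M=R.from_quat(s["ee_rot"]).as_matrix();dl=M.T@(np.array([x,y,z])-s["ee_pos"]*1000)
    y0=np.degrees(np.arctan2(M[1,1],M[0,1]));t=0
    if yaw is not None: t=-(((yaw-y0)+90)%180-90)
    print("row",dl.round(1),"turn",round(np.radians(t),3),"yaw now",round(y0,1),"q6",s["joint_positions"][5].round(2),"t",round(s["time"],1))
E
python3 - <<'E'
from h import *
t=cv2.imread("pics/top0.png")[:,:,::-1].copy(); s=cv2.imread("pics/side0.png")[:,:,::-1].copy()
for r in dishes(t): print("dish",np.round(r,1))
h=cv2.cvtColor(t,cv2.COLOR_RGB2HSV)
def big(m,box,z,name):
    mm=np.zeros(m.shape,np.uint8);x0,y0,x1,y1=box;mm[y0:y1,x0:x1]=m[y0:y1,x0:x1]*255
    mm=cv2.morphologyEx(mm,cv2.MORPH_CLOSE,np.ones((3,3)))
    c=max(cv2.findContours(mm,cv2.RETR_EXTERNAL,cv2.CHAIN_APPROX_NONE)[0],key=cv2.contourArea)
    print(name,np.round(rect("top",c,z),1))
print("hsv",h[234,316],h[225,300],h[182,285],h[195,366],h[190,340])
big(h[...,2]<70,(285,200,350,265),.01,"trivet")
big((h[...,1]<70)&(h[...,2]>60),(190,145,305,215),.05,"dryer")
S=lambda x,y:(x/3.3+195-.35,y/3.3+165-.35)
T=lambda x,y:(x/2.85+180-.32,y/2.85+135-.32)
for a,b in zip([(211,157),(249,140),(285,123),(318,106)],[(135,107),(181,114),(227,121),(273,127)]): print("head",tri(S(*a),T(*b)).round(4))
for a in[(219,260),(253,242),(289,222),(321,206)]: print("entry",plane("side",S(*a),.06).round(4))
print("ball",tri(S(174,233),T(71,131)).round(4))
for a,b in zip([(469,76),(486,59),(501,43),(516,27)],[(553,131),(600,123),(646,113),(692,103)]): print("tube",plane("side",S(*a),.085).round(4),plane("top",T(*b),.085).round(4),tri(S(*a),T(*b)).round(4))
E
```

```text
dish [ 410.7 -304.2   91.5   61.8   17.9]
dish [438.4 188.1  92.4  61.7  22.3]
dish [ 4.513e+02 -1.435e+02  9.000e+01  6.030e+01  4.000e-01]
dish [450.7 299.8  92.6  61.7  13.1]
hsv [ 10 162  55] [ 14 141 101] [113  15 135] [ 16 109 138] [ 13 163 105]
trivet [462.4  14.2 112.6  82.4 -16.4]
dryer [601.8 198.6 256.2 106.9  83.2]
head [0.6075 0.2338 0.1591 0.    ]
head [6.017e-01 1.938e-01 1.590e-01 1.000e-04]
head [5.959e-01 1.539e-01 1.595e-01 2.000e-04]
head [0.5914 0.1142 0.1603 0.0011]
entry [0.6018 0.2383 0.06  ]
entry [0.5971 0.2003 0.06  ]
entry [0.5929 0.1574 0.06  ]
entry [0.5871 0.1198 0.06  ]
ball [5.910e-01 2.967e-01 1.238e-01 1.000e-04]
tube [ 0.599  -0.1321  0.085 ] [ 0.5998 -0.136   0.085 ] [ 0.6007 -0.1359  0.0828  0.001 ]
tube [ 0.6068 -0.1746  0.085 ] [ 0.6076 -0.1793  0.085 ] [ 0.6087 -0.1792  0.0824  0.0013]
tube [ 0.6153 -0.2157  0.085 ] [ 0.6172 -0.2217  0.085 ] [ 0.6184 -0.2219  0.0815  0.001 ]
tube [ 0.6241 -0.2587  0.085 ] [ 0.6268 -0.2642  0.085 ] [ 6.276e-01 -2.647e-01  8.160e-02  4.000e-04]
```

```bash
python3 -c "
from h import *
go(540,305,220,-7);print(proj('top',[.377,.35,0]))
"
```

```text
row [ 597.  -792.6   11.6] turn -1.209 yaw now -76.3 q6 -0.0 t 0.1
[192.95036244 264.6379974 ]
```

```bash
python3 -m jog '[[597,-793,11,-1.209,0],[597,-793,11,-1.209,0],[597,-793,11,-1.209,0],[597,-793,11,-1.209,0],[597,-793,11,-1.209,0],[597,-793,11,-1.209,0],[597,-793,11,-1.209,0],[597,-793,11,-1.209,0],[597,-793,11,-1.209,0],[597,-793,11,-1.209,0]]'; python3 -c "
from h import *
go(540,305,220,-7);go(540,305,113,-7)"
```

```text
time: 1.1
ee_pos: [0.3459, -0.1458, 0.2259]
ee_rot: [0.749, 0.663, 0.0, 0.0]
ft_force: [1.2, 0.1, 0.1]
gripper_width: 0.0004
gripper_force: 0.0
row [471.1 137.9   5.9] turn 0.0 yaw now -7.0 q6 -0.28 t 1.1
row [471.1 137.8 112.9] turn 0.0 yaw now -7.0 q6 -0.28 t 1.1
```

```bash
python3 -m jog '[[471,138,6,0,0],[471,138,6,0,0],[471,138,6,0,0],[471,138,6,0,0],[471,138,6,0,0],[471,138,6,0,0],[471,138,6,0,0],[471,138,6,0,0],[471,138,6,0,0],[471,138,6,0,0]]'; python3 -m jog '[[0,0,0,0,0],[0,0,0,0,0]]'; python3 -c "
from h import *
go(540,305,220,-7);go(540,305,113,-7)"
```

```text
time: 2.1
ee_pos: [0.5404, 0.3057, 0.2193]
ee_rot: [0.749, 0.663, -0.0, -0.0]
ft_force: [0.9, -0.4, -0.1]
gripper_width: -0.0001
gripper_force: 0.0
time: 2.3
ee_pos: [0.5395, 0.3034, 0.2188]
ee_rot: [0.748, 0.663, -0.001, -0.0]
ft_force: [-0.3, -0.7, -0.2]
gripper_width: -0.0001
gripper_force: 0.0
row [ 1.6  0.3 -1.2] turn 0.002 yaw now -6.9 q6 0.63 t 2.3
row [  1.7   0.5 105.8] turn 0.002 yaw now -6.9 q6 0.63 t 2.3
```

```bash
python3 -m jog '[[0,0,50,0,0],[0,0,106,0,0],[0,0,106,0,0],[0,12,106,0,0],[0,22,106,0,0],[0,32,106,0,0],[0,42,106,0,0],[0,52,106,0,0],[0,60,106,0,0],[0,60,106,0,0]]'; python3 -m jog '[[0,4,0,0,0],[0,8,0,0,0],[0,8,0,0,0]]'
python3 - <<'E'
from h import *
for n,b in(("side",(210,205,310,275)),("top",(190,150,300,215))):
    im=manip.capture(n)[b[1]:b[3],b[0]:b[2]]; im=cv2.resize(im,(400,int(400*im.shape[0]/im.shape[1])),interpolation=cv2.INTER_CUBIC)
    globals()[n]=im
H=max(side.shape[0],top.shape[0]);f=lambda i:cv2.copyMakeBorder(i,0,H-i.shape[0],0,0,0)
cv2.imwrite("pics/lev.png",np.hstack([f(side),f(top)])[:,:,::-1])
E
```

```text
time: 3.3
ee_pos: [0.6013, 0.2956, 0.1143]
ee_rot: [0.749, 0.662, 0.001, 0.0]
ft_force: [-0.5, -0.9, 0.1]
gripper_width: 0.0003
gripper_force: 0.0
time: 3.6
ee_pos: [0.6076, 0.2946, 0.1135]
ee_rot: [0.749, 0.663, -0.0, 0.0]
ft_force: [0.0, -0.6, 0.3]
gripper_width: 0.0003
gripper_force: 0.0
```

View pics/lev.png

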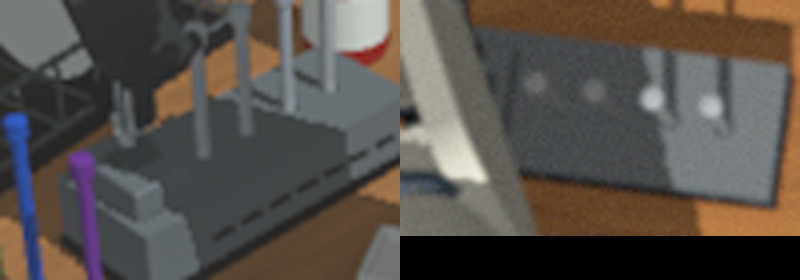

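The lever is hidden behind the fingers; still no stop force. I'll push further in small steps.

```bash
for i in 1 2 3; do python3 -m jog '[[0,2,0,0,0],[0,4,0,0,0],[0,4,0,0,0]]' | egrep 'pos|force'; done
```

```text
ee_pos: [0.6114, 0.2942, 0.1136]
ft_force: [-1.2, -0.9, -0.1]
gripper_force: 0.5
ee_pos: [0.613, 0.2939, 0.1134]
ft_force: [-10.8, 2.1, 3.8]
gripper_force: 5.5
ee_pos: [0.6136, 0.2938, 0.1132]
ft_force: [-24.9, 4.6, 12.1]
gripper_force: 12.7
```

```bash
python3 -m jog '[[0,-20,0,0,0],[0,-45,0,0,0],[0,-45,-50,0,0],[0,-45,-100,0,50],[0,-45,-100,0,50],[-60,-45,-100,0,50],[-120,-45,-100,0,50],[-180,-45,-100,0,50],[-190,-45,-100,0,50],[-190,-45,-100,0,50]]'
python3 - <<'E'
from h import *
for n,b in(("side",(210,205,310,275)),("top",(190,150,300,215))):
    im=manip.capture(n);cv2.imwrite(f"pics/{n}1.png",im[:,:,::-1]);im=im[b[1]:b[3],b[0]:b[2]]; im=cv2.resize(im,(400,int(400*im.shape[0]/im.shape[1])),interpolation=cv2.INTER_CUBIC)
    globals()[n]=im
H=max(side.shape[0],top.shape[0]);f=lambda i:cv2.copyMakeBorder(i,0,H-i.shape[0],0,0,0)
cv2.imwrite("pics/lev2.png",np.hstack([f(side),f(top)])[:,:,::-1])
go(591,115,210,-7.5)
for x,y in((.591,.115),(.596,.154),(.602,.194),(.6075,.234)): print(proj("side",[x,y,.159]),proj("side",[x,y,.06]))
E
```

```text
time: 5.6
ee_pos: [0.5511, 0.1059, 0.2138]
ee_rot: [0.75, 0.661, -0.0, 0.001]
ft_force: [0.1, 0.8, 0.8]
gripper_width: 0.0496
gripper_force: 0.0
row [10.3 37.9  4.1] turn 0.007 yaw now -7.1 q6 0.32 t 5.7
[291.20701027 197.35736599] [291.94965051 225.95810631]
[281.03981797 202.0969153 ] [282.18140242 231.06917503]
[269.94865498 207.06241786] [271.54073892 236.41659239]
[258.52432886 212.29446366] [260.59864458 242.04157146]
```

View pics/lev2.png

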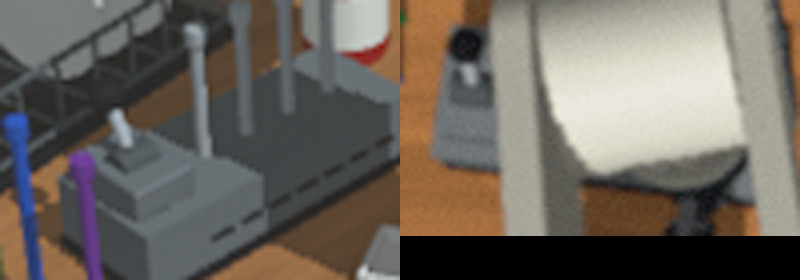

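Lever ball now at about (208,161) in the top view, leaning to the far side. I'll verify numerically and go for the first stirrer.

```bash
python3 -c "
from h import *
print(plane('top',(207.5,161.2),.126))"
python3 -m jog '[[10,38,0,0.007,50],[10,38,0,0.007,50],[10,38,50,0.007,50],[10,38,100,0.007,50],[10,38,100,0.007,50],[10,38,100,0.007,50],[10,38,100,0.007,0],[10,38,100,0.007,0],[10,38,100,0.007,0],[10,38,100,0.007,0]]'; python3 -m jog '[[0,0,0,0,0],[0,0,0,0,0]]'
```

```text
[0.64070338 0.29042119 0.126     ]
time: 6.7
ee_pos: [0.5921, 0.1158, 0.1161]
ee_rot: [0.751, 0.66, 0.002, 0.001]
ft_force: [0.2, 0.2, 7.5]
gripper_width: 0.0121
gripper_force: 58.2
time: 6.9
ee_pos: [0.5921, 0.1157, 0.1162]
ee_rot: [0.751, 0.66, 0.002, 0.001]
ft_force: [0.1, -0.2, 8.8]
gripper_width: 0.0117
gripper_force: 58.2
```

```bash
python3 -m jog '[[0,0,-30,0,0],[0,0,-70,0,0],[0,0,-110,0,0],[0,0,-110,0,0],[0,0,-110,0,0]]'
python3 - <<'E'
from h import *
for n,b in(("side",(240,130,340,210)),("top",(230,130,330,210))):
    im=manip.capture(n);cv2.imwrite(f"pics/{n}2.png",im[:,:,::-1]);im=im[b[1]:b[3],b[0]:b[2]]; im=cv2.resize(im,(400,320),interpolation=cv2.INTER_CUBIC)
    globals()[n]=im
cv2.imwrite("pics/l3.png",np.hstack([side,top])[:,:,::-1])
p=manip.get_state()["ee_pos"];print(p,[proj("side",p+[0,0,z]) for z in (0,-.05,-.1)])
E
```

```text
time: 7.4
ee_pos: [0.5912, 0.1155, 0.2257]
ee_rot: [0.751, 0.66, 0.002, 0.001]
ft_force: [-0.4, 0.2, -1.4]
gripper_width: 0.0121
gripper_force: 59.2
[0.58988626 0.11528486 0.22321945] [array([290.93003626, 177.73913795]), array([291.32739754, 193.21775713]), array([291.70949028, 208.101613  ])]
```

View pics/l3.png

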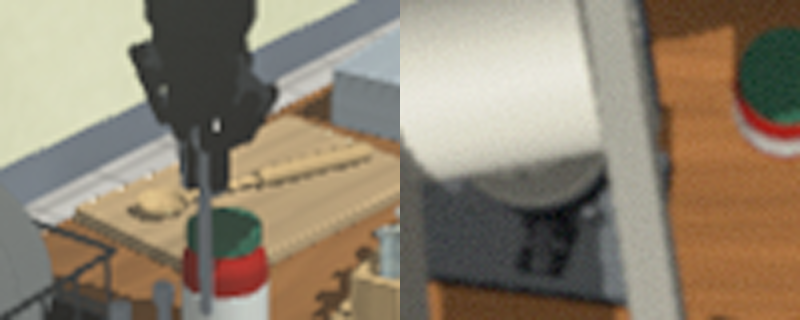

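Rod hangs vertical: from about (291,178) to foot (291.5,208) in the side view, as predicted. Next a closer look at the tubes (from the initial images, unobstructed).

```bash
python3 - <<'E'
from h import *
a=cv2.imread("pics/side0.png")[165:217,320:366];b=cv2.imread("pics/top0.png")[155:205,352:440]
f=lambda i,k:cv2.resize(i,None,fx=k,fy=k,interpolation=cv2.INTER_CUBIC)
a=f(a,9);b=f(b,8)
H=480;a=a[:H];a=cv2.copyMakeBorder(a,0,H-a.shape[0],0,0,0);b=cv2.copyMakeBorder(b,0,H-b.shape[0],0,0,0)
im=np.hstack([a,b]);print(a.shape,im.shape);cv2.imwrite("pics/tub.png",im[:, :])
E
python3 - <<'E'
import cv2
i=cv2.imread("pics/tub.png");cv2.imwrite("pics/tub1.png",cv2.resize(i,(int(i.shape[1]*.7),int(i.shape[0]*.7)),interpolation=cv2.INTER_AREA))
E
```

```text
(480, 414, 3) (480, 1118, 3)
```

View pics/tub1.png

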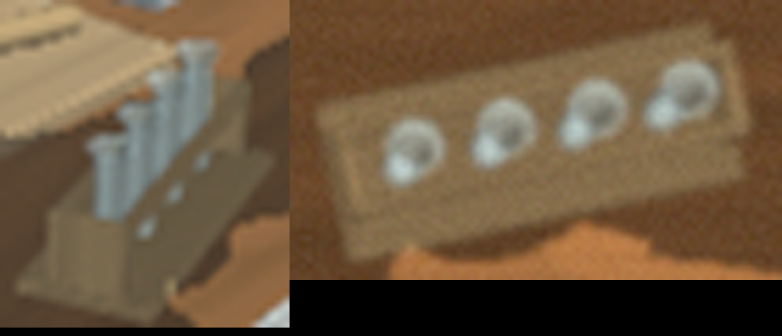

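Side crop: mouths at about (110,147),(138,108),(167,77),(197,49); top crop: mouth rings centred about (416,145),(508,124),(600,106),(691,87).

Run:
```python
from h import *
Sd=[(110,147),(138,109),(167,77),(197,49)];Tp=[(416,145),(508,124),(600,106),(691,87)]
P=[]
for a,b in zip(Sd,Tp):
    a=(a[0]/6.3+320-.45,a[1]/6.3+165-.45);b=((b[0]-290)/5.6+352-.45,b[1]/5.6+155-.45)
    p=plane("side",a,.085)[:2]*1000;q=plane("top",b,.085)[:2]*1000;P.append((p,q))
    print(p.round(1),q.round(1),tri(a,b).round(4))
P=np.array(P)
k=np.array([1.5,.5,-.5,-1.5])*44
for j in(0,1):
    c=P[:,j].mean(0);v=((P[:,j]-c)*k[:,None]).sum(0)/(k**2).sum();print(c.round(1),v,np.linalg.norm(v),np.degrees(np.arctan2(v[0],v[1])))
go(627,-265,225,-12.5)
```

```text
[ 597.5 -131.4] [ 600.4 -136.9] [ 6.011e-01 -1.371e-01  8.140e-02  4.000e-04]
[ 611.  -177.8] [ 610.6 -180. ] [ 0.6114 -0.1798  0.084   0.001 ]
[ 620.4 -220.8] [ 619.5 -223.2] [ 0.6205 -0.2228  0.0841  0.0015]
[ 627.  -261.7] [ 628.8 -266. ] [ 6.295e-01 -2.663e-01  8.250e-02  5.000e-04]
[ 614.  -197.9] [-0.22241407  0.98645366] 1.0112165122532657 -12.705921929258919
[ 614.8 -201.5] [-0.21375176  0.97820461] 1.0012862060901309 -12.32620246933515
row [-372.3   85.8   -1.8] turn 0.089 yaw now -7.4 q6 0.32 t 7.5
```

```bash
python3 -c "
from h import *
go(628.5,-265,225,12.3)"
```

```text
row [-372.1   87.2   -1.8] turn -0.344 yaw now -7.4 q6 0.32 t 7.5
```

```bash
python3 -m jog '[[-20,0,-25,0,0],[-372,87,-25,-0.344,0],[-372,87,-25,-0.344,0],[-372,87,-25,-0.344,0],[-372,87,-25,-0.344,0],[-372,87,-25,-0.344,0],[-372,87,-25,-0.344,0],[-372,87,-25,-0.344,0],[-372,87,-25,-0.344,0],[-372,87,-25,-0.344,0]]' | grep pos; python3 -m jog '[[0,0,0,0,0],[0,0,0,0,0],[0,0,0,0,0]]'; python3 -c "
from h import *
go(628.5,-265,196,12.3)"
```

```text
ee_pos: [0.6281, -0.2671, 0.2468]
time: 8.8
ee_pos: [0.629, -0.263, 0.2487]
ee_rot: [0.627, 0.779, 0.0, -0.0]
ft_force: [-0.3, -0.4, -0.1]
gripper_width: 0.0118
gripper_force: 59.2
row [-1.9 -0.9 52.7] turn 0.002 yaw now 12.4 q6 -0.62 t 8.8
```

```bash
python3 -m jog '[[-2,-1,30,0,0],[-2,-1,54,0,0],[-2,-1,54,0,0],[-2,-1,54,0,0],[-2,-1,54,0,0],[-2,-1,54,0,0]]'|grep pos
python3 - <<'E'
from h import *
a=manip.capture("side")[140:220,305:385];cv2.imwrite("pics/ins.png",cv2.resize(a,None,fx=7,fy=7,interpolation=cv2.INTER_CUBIC)[:,:,::-1])
for _ in range(3):
    p=manip.get_state()["ee_pos"];manip.capture("side");print(p, (proj("side",p-[0,0,.1])-[305,140])*7)
print((proj("side",[.6289,-.266,.085])-[305,140])*7)
E
```

```text
ee_pos: [0.6292, -0.2669, 0.1964]
[ 0.62909175 -0.26695958  0.19619743] [323.8329158  202.33485561]
[ 0.62889792 -0.26693738  0.19589257] [324.09480075 202.97882001]
[ 0.62874019 -0.26695393  0.19567068] [324.34665434 203.43467378]
[322.15828749 222.48253365]
```

View pics/ins.png

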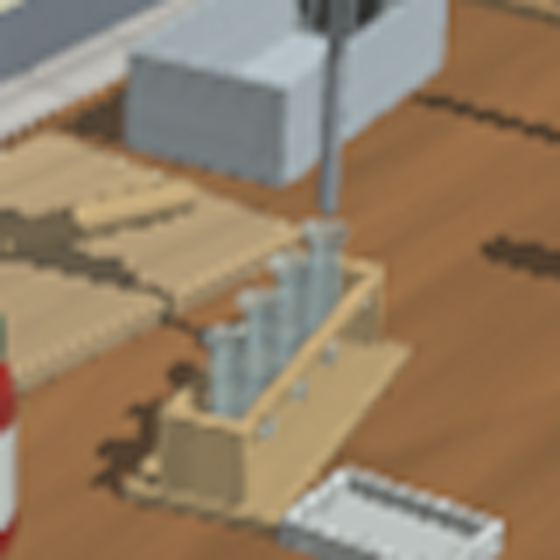

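Rod foot (329,207) sits right above the mouth of tube 1 (326,231) laterally, with a hint that it should be 2 mm nearer the camera. I'll lower it gently.

```bash
python3 -m jog '[[2,-0.5,0,0,0],[2,-0.5,6,0,0],[2,-0.5,12,0,0],[2,-0.5,18,0,0],[2,-0.5,24,0,0],[2,-0.5,30,0,0],[2,-0.5,36,0,0],[2,-0.5,42,0,0],[2,-0.5,42,0,0]]'
```

```text
time: 10.5
ee_pos: [0.6271, -0.2647, 0.1516]
ee_rot: [0.627, 0.779, -0.0, -0.001]
ft_force: [0.3, -0.5, 0.7]
gripper_width: 0.012
gripper_force: 59.2
```

```bash
python3 -m jog '[[0,0,10,0,0],[0,0,20,0,0],[0,0,28,0,0],[0,0,33,0,0],[0,0,36,0,0],[0,0,38,0,0],[0,0,38,0,0]]'
```

```text
time: 11.2
ee_pos: [0.6274, -0.265, 0.1147]
ee_rot: [0.627, 0.779, -0.0, -0.0]
ft_force: [0.3, 0.1, -1.1]
gripper_width: 0.012
gripper_force: 59.1
```

```bash
python3 -m jog '[[0,0,1,0,0],[0,0,2,0,0],[0,0,3,0,0],[0,0,3,0,0]]'|egrep "pos|ft"; python3 -m jog '[[0,0,0,0,40],[0,0,0,0,50],[0,0,0,0,50],[0,0,0,0,50],[0,0,-50,0,50],[0,0,-95,0,50],[0,0,-95,0,50],[0,0,-95,0,50]]';  python3 - <<'E'
from h import *
s=cv2.imread("pics/side0.png")
a=manip.capture("side")[140:220,305:385];cv2.imwrite("pics/ins2.png",cv2.resize(a,None,fx=4,fy=4,interpolation=cv2.INTER_CUBIC)[:,:,::-1])
go(596.5,154.5,212,-7.5)
E
```

```text
ee_pos: [0.6291, -0.2658, 0.1141]
ft_force: [-0.9, 0.0, 11.3]
time: 12.4
ee_pos: [0.6281, -0.2652, 0.208]
ee_rot: [0.627, 0.779, 0.0, 0.001]
ft_force: [-0.7, -0.0, -0.5]
gripper_width: 0.05
gripper_force: 0.0
row [416.2  59.5  -5.5] turn 0.346 yaw now 12.3 q6 -0.62 t 12.4
```

View pics/ins2.png

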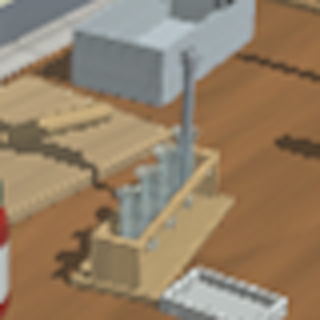

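Stirrer stands in tube 1. Next one.

```bash
python3 -m jog '[[416,59,-10,0.346,50],[416,59,-10,0.346,50],[416,59,-10,0.346,50],[416,59,-10,0.346,50],[416,59,-10,0.346,50],[416,59,-10,0.346,50],[416,59,-10,0.346,50],[416,59,-10,0.346,50],[416,59,-10,0.346,50],[416,59,-10,0.346,50]]'|grep pos; python3 -m jog '[[0,0,0,0,50],[0,0,0,0,50],[0,0,0,0,50]]'|grep pos; python3 -c "
from h import *
go(596.5,154.5,116,-7.5)"
```

```text
ee_pos: [0.5949, 0.1568, 0.2148]
ee_pos: [0.5963, 0.1527, 0.2163]
row [  1.9  -0.  100.3] turn -0.002 yaw now -7.6 q6 0.38 t 13.8
```

```bash
python3 -m jog '[[1,0,50,0,50],[1,0,100,0,50],[1,0,100,0,50],[1,0,100,0,50],[1,0,100,0,0],[1,0,100,0,0],[1,0,100,0,0],[1,0,100,0,0],[1,0,100,0,0]]'|egrep "pos|ft|wid"; python3 -m jog '[[0,0,-40,0,0],[0,0,-90,0,0],[0,0,-135,0,0],[0,0,-135,0,0],[0,0,-135,0,0],[0,0,-135,0,0]]'|egrep "pos|ft|wid"; python3 -c "
from h import *
go(618.1,-222,250,12.3)"
```

```text
ee_pos: [0.5981, 0.1555, 0.1192]
ft_force: [-0.4, 0.0, 8.0]
gripper_width: 0.0128
ee_pos: [0.5957, 0.1549, 0.251]
ft_force: [-0.1, 0.1, 0.3]
gripper_width: 0.0127
row [-370.7   71.4    1.1] turn -0.346 yaw now -7.5 q6 0.38 t 15.2
```

```bash
python3 -m jog '[[-371,71,0,-0.346,0],[-371,71,0,-0.346,0],[-371,71,0,-0.346,0],[-371,71,0,-0.346,0],[-371,71,0,-0.346,0],[-371,71,0,-0.346,0],[-371,71,0,-0.346,0],[-371,71,0,-0.346,0],[-371,71,0,-0.346,0],[-371,71,0,-0.346,0]]' | grep pos; python3 -m jog '[[0,0,0,0,0],[0,0,30,0,0],[0,0,50,0,0],[0,0,50,0,0],[0,0,50,0,0],[0,0,50,0,0]]'|grep pos
python3 - <<'E'
from h import *
go(618.1,-222,116,12.3)
a=manip.capture("side")[140:220,305:385];cv2.imwrite("pics/ins3.png",cv2.resize(a,None,fx=6,fy=6,interpolation=cv2.INTER_CUBIC)[:,:,::-1])
E
```

```text
ee_pos: [0.6175, -0.2222, 0.2498]
ee_pos: [0.6193, -0.2216, 0.2031]
row [-0.1 -1.3 87.1] turn 0.001 yaw now 12.4 q6 -0.56 t 16.9
```

View pics/ins3.png

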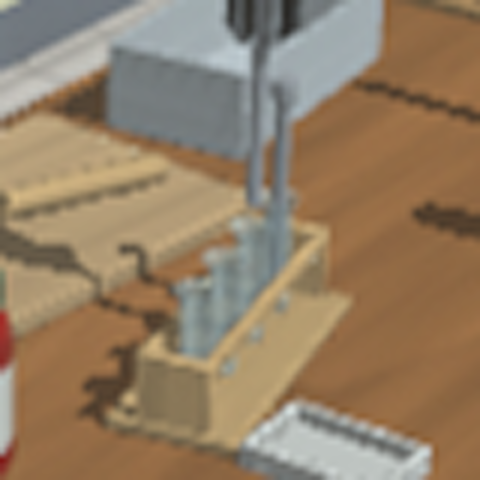

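Foot at (255,200), mouth of tube 2 near (249,222): within the flare. Lowering gently, watching the force.

```bash
python3 -m jog '[[0.5,0,6,0,0],[0.5,0,12,0,0],[0.5,0,18,0,0],[0.5,0,24,0,0],[0.5,0,30,0,0],[0.5,0,36,0,0],[0.5,0,42,0,0],[0.5,0,48,0,0],[0.5,0,48,0,0]]'; python3 -c "
from h import *
go(618.1,-222,116,12.3)"
```

```text
time: 17.8
ee_pos: [0.6179, -0.2214, 0.1526]
ee_rot: [0.627, 0.779, -0.0, -0.001]
ft_force: [0.4, 0.6, -0.2]
gripper_width: 0.0125
gripper_force: 59.1
row [-0.7  0.1 36.6] turn 0.0 yaw now 12.3 q6 -0.56 t 17.8
```

```bash
python3 -m jog '[[0,0,10,0,0],[0,0,20,0,0],[0,0,28,0,0],[0,0,32,0,0],[0,0,34,0,0],[0,0,36,0,0],[0,0,36,0,0]]'|egrep "pos|ft";python3 -m jog '[[0,0,1,0,0],[0,0,2,0,0],[0,0,3,0,0],[0,0,3,0,0]]'|egrep "pos|ft"
```

```text
ee_pos: [0.6183, -0.2216, 0.1177]
ft_force: [0.1, 0.4, -1.2]
ee_pos: [0.6202, -0.2223, 0.1171]
ft_force: [0.1, -0.2, 11.8]
```

```bash
python3 -m jog '[[0,0,0,0,40],[0,0,0,0,50],[0,0,0,0,50],[0,0,0,0,50],[0,0,-50,0,50],[0,0,-100,0,50],[0,0,-100,0,50],[0,0,-100,0,50]]'|grep pos;  python3 - <<'E'
from h import *
go(602.5,194.5,217,-7.5)
E
```

```text
ee_pos: [0.619, -0.2218, 0.2161]
row [410.2  72.7  -1.4] turn 0.346 yaw now 12.3 q6 -0.56 t 19.7
```

```bash
python3 -m jog '[[410,73,-3,0.346,50],[410,73,-3,0.346,50],[410,73,-3,0.346,50],[410,73,-3,0.346,50],[410,73,-3,0.346,50],[410,73,-3,0.346,50],[410,73,-3,0.346,50],[410,73,-3,0.346,50],[410,73,-3,0.346,50],[410,73,-3,0.346,50]]'|grep pos; python3 -m jog '[[0,0,0,0,50],[0,0,0,0,50],[0,0,0,0,50],[0,0,0,0,50]]'|grep pos; python3 -c "
from h import *
go(602.5,194.5,117,-7.5)"
```

```text
ee_pos: [0.601, 0.1968, 0.2159]
ee_pos: [0.6023, 0.1933, 0.2177]
row [  1.2   0.  100.7] turn -0.002 yaw now -7.6 q6 0.44 t 21.1
```

```bash
python3 -m jog '[[1,0,50,0,50],[1,0,100,0,50],[1,0,100,0,50],[1,0,100,0,50],[1,0,100,0,0],[1,0,100,0,0],[1,0,100,0,0],[1,0,100,0,0],[1,0,100,0,0]]'|egrep "pos|ft|wid"; python3 -m jog '[[0,0,-40,0,0],[0,0,-90,0,0],[0,0,-135,0,0],[0,0,-135,0,0],[0,0,-135,0,0],[0,0,-135,0,0]]'|egrep "pos|ft|wid"; python3 -c "
from h import *
go(608.7,-179,250,12.3)"
```

```text
ee_pos: [0.6039, 0.1961, 0.1203]
ft_force: [-1.1, 0.1, 7.5]
gripper_width: 0.0133
ee_pos: [0.6015, 0.1953, 0.2519]
ft_force: [-0.0, 0.5, -1.1]
gripper_width: 0.0132
row [-370.2   56.     2.1] turn -0.346 yaw now -7.5 q6 0.44 t 22.6
```

```bash
python3 -m jog '[[-370,56,0,-0.346,0],[-370,56,0,-0.346,0],[-370,56,0,-0.346,0],[-370,56,0,-0.346,0],[-370,56,0,-0.346,0],[-370,56,0,-0.346,0],[-370,56,0,-0.346,0],[-370,56,0,-0.346,0],[-370,56,0,-0.346,0],[-370,56,0,-0.346,0]]' | grep pos; python3 -m jog '[[0,0,0,0,0],[0,0,30,0,0],[0,0,48,0,0],[0,0,48,0,0],[0,0,48,0,0],[0,0,48,0,0]]'|grep pos
python3 - <<'E'
from h import *
go(608.7,-179,116,12.3)
a=manip.capture("side")[140:220,305:385];cv2.imwrite("pics/ins4.png",cv2.resize(a,None,fx=6,fy=6,interpolation=cv2.INTER_CUBIC)[:,:,::-1])
E
```

```text
ee_pos: [0.6086, -0.1786, 0.251]
ee_pos: [0.6103, -0.1781, 0.206]
row [-0.5 -1.9 90. ] turn 0.001 yaw now 12.4 q6 -0.5 t 24.2
```

View pics/ins4.png

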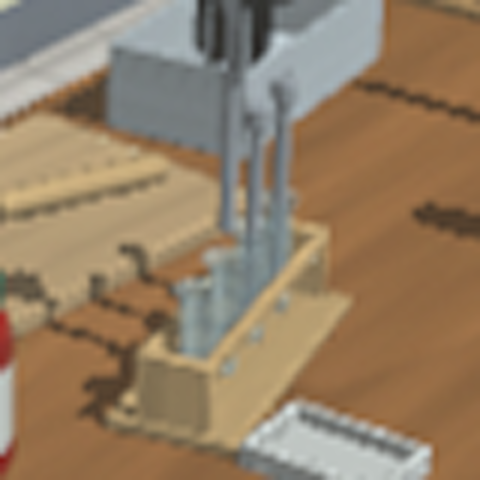

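Foot (229,228), tube 3 mouth about (219,256); a touch right in the picture, inside the flare. Lowering.

```bash
python3 -m jog '[[0.7,0.5,6,0,0],[0.7,0.5,12,0,0],[0.7,0.5,18,0,0],[0.7,0.5,24,0,0],[0.7,0.5,30,0,0],[0.7,0.5,36,0,0],[0.7,0.5,42,0,0],[0.7,0.5,50,0,0],[0.7,0.5,50,0,0]]'|egrep "pos|ft"; python3 -m jog '[[0,0,0,0,0]]'|egrep "pos|ft"
```

```text
ee_pos: [0.6092, -0.1776, 0.1534]
ft_force: [0.9, 0.4, -0.9]
ee_pos: [0.6097, -0.1778, 0.1545]
ft_force: [-0.6, 1.1, -0.9]
```

```bash
python3 -m jog '[[0,0,10,0,0],[0,0,20,0,0],[0,0,28,0,0],[0,0,32,0,0],[0,0,34,0,0],[0,0,36,0,0],[0,0,36,0,0]]'|egrep "pos|ft";python3 -m jog '[[0,0,1,0,0],[0,0,2,0,0],[0,0,3,0,0],[0,0,3,0,0]]'|egrep "pos|ft"
```

```text
ee_pos: [0.6099, -0.1778, 0.1188]
ft_force: [0.5, 0.5, -2.0]
ee_pos: [0.6119, -0.1784, 0.1182]
ft_force: [-0.7, 0.3, 12.3]
```

```bash
python3 -m jog '[[0,0,0,0,40],[0,0,0,0,50],[0,0,0,0,50],[0,0,0,0,50],[0,0,-50,0,50],[0,0,-100,0,50],[0,0,-100,0,50],[0,0,-100,0,50]]'|grep pos;  python3 - <<'E'
from h import *
go(608,234.5,217,-7.5)
E
```

```text
ee_pos: [0.6105, -0.178, 0.217]
row [ 4.035e+02  8.560e+01 -3.000e-01] turn 0.346 yaw now 12.3 q6 -0.5 t 27.1
```

```bash
python3 -m jog '[[403,86,0,0.346,50],[403,86,0,0.346,50],[403,86,0,0.346,50],[403,86,0,0.346,50],[403,86,0,0.346,50],[403,86,0,0.346,50],[403,86,0,0.346,50],[403,86,0,0.346,50],[403,86,0,0.346,50],[403,86,0,0.346,50]]'|grep pos; python3 -m jog '[[0,0,0,0,50],[0,0,0,0,50],[0,0,0,0,50],[0,0,0,0,50]]'|grep pos; python3 -c "
from h import *
go(608,234.5,113,-7.5)"
```

```text
ee_pos: [0.6067, 0.2363, 0.2137]
ee_pos: [0.6081, 0.233, 0.2158]
row [  1.5  -0.3 102.8] turn -0.002 yaw now -7.6 q6 0.5 t 28.6
```

```bash
python3 -m jog '[[1,0,50,0,50],[1,0,103,0,50],[1,0,103,0,50],[1,0,103,0,50],[1,0,103,0,0],[1,0,103,0,0],[1,0,103,0,0],[1,0,103,0,0],[1,0,103,0,0]]'|egrep "pos|ft|wid"; python3 -m jog '[[0,0,-40,0,0],[0,0,-90,0,0],[0,0,-138,0,0],[0,0,-138,0,0],[0,0,-138,0,0],[0,0,-138,0,0]]'|egrep "pos|ft|wid"; python3 -c "
from h import *
go(599.8,-135.5,250,12.3)"
```

```text
ee_pos: [0.6089, 0.2356, 0.1143]
ft_force: [-0.0, -0.4, 7.2]
gripper_width: 0.0108
ee_pos: [0.6072, 0.235, 0.2496]
ft_force: [-0.6, 0.2, -1.4]
gripper_width: 0.0106
row [-3.683e+02  4.110e+01 -2.000e-01] turn -0.346 yaw now -7.5 q6 0.5 t 30.1
```

```bash
python3 -m jog '[[-368,41,0,-0.346,0],[-368,41,0,-0.346,0],[-368,41,0,-0.346,0],[-368,41,0,-0.346,0],[-368,41,0,-0.346,0],[-368,41,0,-0.346,0],[-368,41,0,-0.346,0],[-368,41,0,-0.346,0],[-368,41,0,-0.346,0],[-368,41,0,-0.346,0]]' | grep pos; python3 -m jog '[[0,0,0,0,0],[0,0,30,0,0],[0,0,50,0,0],[0,0,50,0,0],[0,0,50,0,0],[0,0,50,0,0]]'|grep pos
python3 - <<'E'
from h import *
go(599.8,-135.5,113,12.3)
a=manip.capture("side")[140:220,305:385];cv2.imwrite("pics/ins5.png",cv2.resize(a,None,fx=6,fy=6,interpolation=cv2.INTER_CUBIC)[:,:,::-1])
E
```

```text
ee_pos: [0.5997, -0.1349, 0.2491]
ee_pos: [0.6014, -0.1344, 0.202]
row [-0.6 -2.  89. ] turn 0.001 yaw now 12.4 q6 -0.44 t 31.6
```

View pics/ins5.png

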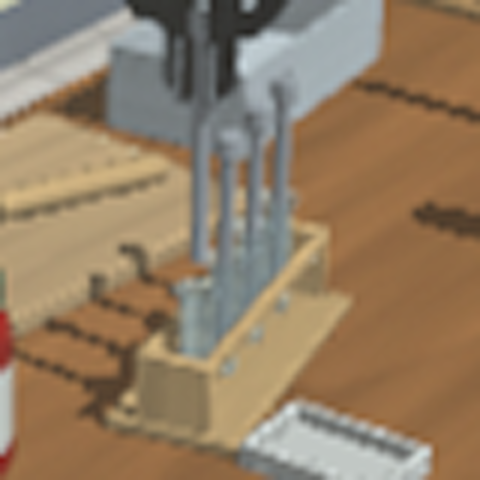

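Foot (202,258) above tube 4's mouth (195,287); same offset as the previous ones.

```bash
python3 -m jog '[[0.7,0.5,6,0,0],[0.7,0.5,12,0,0],[0.7,0.5,18,0,0],[0.7,0.5,24,0,0],[0.7,0.5,30,0,0],[0.7,0.5,36,0,0],[0.7,0.5,42,0,0],[0.7,0.5,50,0,0],[0.7,0.5,50,0,0],[0.7,0.5,50,0,0]]'|egrep "pos|ft"; python3 -m jog '[[0,0,10,0,0],[0,0,20,0,0],[0,0,28,0,0],[0,0,32,0,0],[0,0,34,0,0],[0,0,36,0,0],[0,0,36,0,0]]'|egrep "pos|ft"
```

```text
ee_pos: [0.6007, -0.1341, 0.1503]
ft_force: [1.6, -0.5, -1.9]
ee_pos: [0.6008, -0.1341, 0.1146]
ft_force: [1.0, 0.1, -2.1]
```

```bash
python3 -m jog '[[0,0,1,0,0],[0,0,2,0,0],[0,0,3,0,0],[0,0,4,0,0],[0,0,4,0,0]]'|egrep "pos|ft"; python3 -m jog '[[0,0,0,0,40],[0,0,0,0,50],[0,0,0,0,50],[0,0,0,0,50],[0,0,-50,0,50],[0,0,-100,0,85],[0,0,-120,0,85],[0,0,-120,0,85]]'|grep pos;  python3 - <<'E'
from h import *
for n in("top","side"): im=manip.capture(n);cv2.imwrite(f"pics/{n}6.png",im[:,:,::-1])
for r in dishes(cv2.imread("pics/top6.png")[:,:,::-1].copy()): print("dish",np.round(r,1))
E
```

```text
ee_pos: [0.6018, -0.1344, 0.1122]
ft_force: [0.3, 0.9, 9.9]
ee_pos: [0.6029, -0.1346, 0.2347]
dish [450.6 299.8  91.8  61.7  13.6]
```

View pics/side6.png

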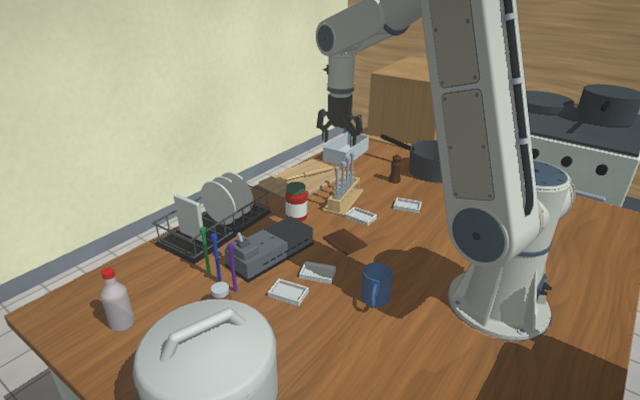

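All four stirrers stand in the rack and the lever is off; the dish near the rack (now about (361,215)) seems to have been knocked. I'll measure dishes numerically in both views.

```bash
cat >> h.py <<'E'
def sdishes(im=None,z=.008,show=True):
    im=manip.capture("side") if im is None else im
    h=cv2.cvtColor(im,cv2.COLOR_RGB2HSV);m=((h[...,1]<60)&(h[...,2]>100)).astype(np.uint8)*255
    out=[]
    for c in cv2.findContours(m,cv2.RETR_EXTERNAL,cv2.CHAIN_APPROX_NONE)[0]:
        if cv2.contourArea(c)<150: continue
        x,y=c.reshape(-1,2).mean(0);r=rect("side",c,z)
        if 330<r[0]<540 and -400<r[1]<400 and 50<r[2]<130: out.append(r)
    return out
def go2(x,y,z,yaw):
    "yaw absolute via q6: yaw=q1-q6, no wrap beyond limits"
    s=manip.get_state();from scipy.spatial.transform import Rotation as R
    M=R.from_quat(s["ee_rot"]).as_matrix();dl=M.T@(np.array([x,y,z])-s["ee_pos"]*1000)
    y0=np.degrees(s["joint_positions"][0]-s["joint_positions"][5])
    print("row",dl.round(1),"turn",round(np.radians(y0-yaw),3),"yaw now",round(y0,1),"q6",s["joint_positions"][5].round(2),"t",round(s["time"],1))
E
python3 - <<'E'
from h import *
for f in("0","6"):
    for r in sdishes(cv2.imread(f"pics/side{f}.png")[:,:,::-1].copy()): print(f,np.round(r,1))
go2(450.6,299.8,60,103.6);go2(450.6,299.8,200,103.6)
E
```

```text
0 [450.3 301.1  99.6  75.6  12.2]
0 [438.5 190.   95.8  80.   22.2]
0 [ 450.9 -139.9  101.5   82.9    1. ]
0 [ 410.4 -300.6   94.3   89.3   17.9]
6 [450.3 301.1  99.6  75.6  12.2]
6 [438.3 190.8  95.6  78.5  22.2]
6 [ 5.030e+02 -1.368e+02  1.053e+02  8.260e+01  3.000e-01]
6 [ 410.8 -301.    93.6   89.3   18.7]
row [455.9 -54.  170.5] turn -1.593 yaw now 12.3 q6 -0.44 t 34.8
row [455.9 -54.   30.5] turn -1.593 yaw now 12.3 q6 -0.44 t 34.8
```

```bash
python3 -m jog '[[456,-54,20,-1.593,85],[456,-54,20,-1.593,85],[456,-54,20,-1.593,85],[456,-54,20,-1.593,85],[456,-54,20,-1.593,85],[456,-54,20,-1.593,85],[456,-54,20,-1.593,85],[456,-54,20,-1.593,85],[456,-54,20,-1.593,85],[456,-54,20,-1.593,85]]'|grep pos; python3 -m jog '[[0,0,0,0,85],[0,0,0,0,85]]'|grep pos; python3 -c "
from h import *
go2(450.6,300,30,103.6)"
```

```text
ee_pos: [0.4481, 0.3033, 0.2086]
ee_pos: [0.4502, 0.299, 0.2093]
row [ -0.9   1.2 179.3] turn -0.097 yaw now 98.0 q6 -1.13 t 36.0
```

```bash
python3 -m jog '[[0,1,50,-0.097,85],[0,1,100,-0.097,85],[0,1,150,-0.097,85],[0,1,190,-0.097,85],[0,1,190,-0.097,85],[0,1,190,-0.097,85]]'|egrep "pos|ft"; python3 -c "
from h import *
go2(450.6,300,-2,103.6)"
```

```text
ee_pos: [0.4509, 0.2996, 0.0208]
ft_force: [-0.0, 0.4, 0.2]
row [ 0.1  0.5 22.8] turn 0.0 yaw now 103.6 q6 -1.22 t 36.6
```

```bash
python3 -m jog '[[0,0,12,0,85],[0,0,22,0,85],[0,0,22,0,75],[0,0,22,0,68],[0,0,22,0,60],[0,0,22,0,50],[0,0,22,0,50],[0,0,22,0,50],[0,0,22,0,50]]'; python3 -m jog '[[0,0,-10,0,50],[0,0,-40,0,50],[0,0,-80,0,50],[0,0,-80,0,50],[0,0,-80,0,50]]'; python3 -c "
from h import *
go2(462.4,14.2,80,73.6)"
```

```text
time: 37.5
ee_pos: [0.451, 0.301, -0.0003]
ee_rot: [-0.12, 0.993, 0.0, 0.0]
ft_force: [-2.2, -2.9, 8.4]
gripper_width: 0.0584
gripper_force: 64.2
time: 38.0
ee_pos: [0.4513, 0.3013, 0.08]
ee_rot: [-0.12, 0.993, 0.001, 0.001]
ft_force: [-1.1, 0.2, -0.8]
gripper_width: 0.0585
gripper_force: 65.3
row [  57.8 -281.4   -0.4] turn 0.528 yaw now 103.8 q6 -1.23 t 38.0
```

Run:
```python
from h import *
def tv(n,im,box,thr,z):
    v=cv2.cvtColor(im,cv2.COLOR_BGR2HSV)[...,2];m=np.zeros(v.shape,np.uint8);x0,y0,x1,y1=box;m[y0:y1,x0:x1]=(v[y0:y1,x0:x1]<thr)*255
    c=max(cv2.findContours(m,cv2.RETR_EXTERNAL,cv2.CHAIN_APPROX_NONE)[0],key=cv2.contourArea);print(n,thr,np.round(rect(n,c,z),1))
s=cv2.imread("pics/side6.png");print(cv2.cvtColor(s,cv2.COLOR_BGR2HSV)[243,342:362:6],cv2.cvtColor(s,cv2.COLOR_BGR2HSV)[255,346])
for t in(95,105,115):tv("side",s,(318,222,376,262),t,.006)
t0=cv2.imread("pics/top0.png")
for t in(70,78,85):tv("top",t0,(285,200,350,265),t,.006)
```

```text
[[ 12 115  80]
 [ 11 116  81]
 [ 12 119  88]
 [ 12 123  89]] [ 14 114  76]
side 95 [460.   37.8 168.6 143.9 -53. ]
side 105 [458.8  36.8 168.6 146.9 -53. ]
side 115 [459.3  33.6 174.4 150.  -53. ]
top 70 [462.6  14.3 112.9  82.7 -16.4]
top 78 [463.   14.6 115.5  85.6 -16.4]
top 85 [461.6  14.6 118.4  88.8 -15.9]
```

```bash
python3 -m jog '[[58,-281,0,0.528,50],[58,-281,0,0.528,50],[58,-281,0,0.528,50],[58,-281,0,0.528,50],[58,-281,0,0.528,50],[58,-281,0,0.528,50],[58,-281,0,0.528,50],[58,-281,0,0.528,50],[58,-281,0,0.528,50]]'|egrep "pos|wid"; python3 -m jog '[[0,0,0,0,50],[0,0,30,0,50],[0,0,50,0,50],[0,0,50,0,50],[0,0,50,0,50]]'|egrep "pos|wid"; python3 -c "
from h import *
go2(462.7,14.4,10,73.6)"
```

```text
ee_pos: [0.461, 0.0147, 0.0781]
gripper_width: 0.0582
ee_pos: [0.4613, 0.0148, 0.0287]
gripper_width: 0.0582
row [-1.5 -0.  18.7] turn 0.001 yaw now 73.6 q6 -1.26 t 39.4
```

```bash
python3 -m jog '[[-1,0,8,0,50],[-1,0,14,0,50],[-1,0,17,0,50],[-1,0,18,0,50],[-1,0,19,0,50],[-1,0,19,0,50]]'|egrep "pos|ft"; python3 -m jog '[[0,0,1,0,50],[0,0,1,0,50],[0,0,1,0,50]]'|egrep "pos|ft"
```

```text
ee_pos: [0.4626, 0.0138, 0.0098]
ft_force: [0.1, 0.2, -1.6]
ee_pos: [0.4626, 0.0138, 0.0097]
ft_force: [-4.8, 0.7, 15.2]
```

```bash
python3 -m jog '[[0,0,-0.5,0,60],[0,0,-0.5,0,68],[0,0,-0.5,0,78],[0,0,-0.5,0,85],[0,0,-0.5,0,85],[0,0,-30,0,85],[0,0,-80,0,85],[0,0,-130,0,85],[0,0,-150,0,85],[0,0,-150,0,85]]'|egrep "pos"
python3 - <<'E'
from h import *
print([np.round(r,1) for r in dishes()]);print([np.round(r,1) for r in sdishes()])
go2(438.4,188.1,60,112.3)
E
```

```text
ee_pos: [0.4647, 0.0139, 0.1619]
[array([ 410.5, -304.1,   91.1,   61.9,   17.7]), array([490.7,  24.6, 135. ,  92.5, -88.2]), array([401.4,  99.6, 274.2,  55.5,  -2.5]), array([404.5, -51.8, 274. ,  59.9,   3.3]), array([ 5.033e+02, -1.385e+02,  9.130e+01,  6.030e+01, -3.000e-01])]
[array([438.3, 190.8,  95.5,  78.5,  22.3]), array([468.8,   2. , 112. ,  75.8, -17.4]), array([ 5.030e+02, -1.368e+02,  1.053e+02,  8.260e+01,  3.000e-01]), array([ 410.8, -300.9,   93.6,   89. ,   18.7])]
row [ 72.3 160.4  98.6] turn -0.676 yaw now 73.6 q6 -1.26 t 41.4
```

```bash
python3 -m jog '[[72,160,0,-0.676,85],[72,160,0,-0.676,85],[72,160,0,-0.676,85],[72,160,0,-0.676,85],[72,160,0,-0.676,85],[72,160,50,-0.676,85],[72,160,98,-0.676,85],[72,160,130,-0.676,85],[72,160,138,-0.676,85],[72,160,138,-0.676,85]]'|egrep "pos|ft"; python3 -m jog '[[0,0,0,0,85],[0,0,0,0,85]]'|egrep "pos|ft"
python3 - <<'E'
from h import *
go2(438.4,188.1,-1,112.3)
E
```

```text
ee_pos: [0.4369, 0.1869, 0.0189]
ft_force: [0.7, -0.4, 0.4]
ee_pos: [0.4398, 0.1881, 0.0221]
ft_force: [-0.5, 0.5, 0.5]
row [ 1.3  0.5 23.1] turn -0.0 yaw now 112.3 q6 -1.56 t 42.6
```

```bash
python3 -m jog '[[1,0.5,12,0,85],[1,0.5,22,0,85],[1,0.5,22,0,75],[1,0.5,22,0,68],[1,0.5,22,0,60],[1,0.5,22,0,50],[1,0.5,22,0,50],[1,0.5,22,0,50],[1,0.5,22,0,50]]'|egrep "pos|ft|wid"; python3 -m jog '[[0,0,-10,0,50],[0,0,-40,0,50],[0,0,-80,0,50],[0,0,-80,0,50],[0,0,-80,0,50]]'|egrep "pos|ft|wid"; python3 -c "
from h import *
go2(462.7,14.4,80,73.6)"
```

```text
ee_pos: [0.4376, 0.1878, -0.0007]
ft_force: [-1.2, -0.4, 6.8]
gripper_width: 0.0583
ee_pos: [0.4383, 0.188, 0.08]
ft_force: [0.9, -0.3, -1.6]
gripper_width: 0.0586
row [  43.3 -169.9   -0.2] turn 0.675 yaw now 112.3 q6 -1.56 t 44.0
```

```bash
python3 -m jog '[[43,-170,0,0.675,50],[43,-170,0,0.675,50],[43,-170,0,0.675,50],[43,-170,0,0.675,50],[43,-170,0,0.675,50],[43,-170,0,0.675,50],[43,-170,0,0.675,50],[43,-170,20,0.675,50],[43,-170,35,0.675,50],[43,-170,35,0.675,50]]'|egrep "pos|wid"; python3 -m jog '[[0,0,0,0,50],[0,0,0,0,50]]'|egrep "pos|wid"; python3 -c "
from h import *
go2(462.7,14.2,26,73.6)"
```

```text
ee_pos: [0.4606, 0.0148, 0.042]
gripper_width: 0.0583
ee_pos: [0.4626, 0.0145, 0.0442]
gripper_width: 0.0585
row [-0.1 -0.3 18.2] turn 0.002 yaw now 73.7 q6 -1.26 t 45.2
```

```bash
python3 -m jog '[[0,0,8,0,50],[0,0,13,0,50],[0,0,16,0,50],[0,0,17,0,50],[0,0,18,0,50],[0,0,18,0,50]]'|egrep "pos|ft"; python3 -m jog '[[0,0,1,0,50],[0,0,1,0,50],[0,0,1,0,50]]'|egrep "pos|ft"
```

```text
ee_pos: [0.4623, 0.0141, 0.0257]
ft_force: [-0.0, -0.8, -1.9]
ee_pos: [0.4625, 0.0141, 0.0253]
ft_force: [-2.6, -0.5, 7.0]
```

Contact. Release, lift, remeasure and head for the knocked dish.

```bash
python3 -m jog '[[0,0,-0.5,0,60],[0,0,-0.5,0,68],[0,0,-0.5,0,78],[0,0,-0.5,0,85],[0,0,-0.5,0,85],[0,0,-30,0,85],[0,0,-80,0,85],[0,0,-130,0,85],[0,0,-130,0,85],[0,0,-130,0,85]]'|egrep "pos"
python3 - <<'E'
from h import *
print([np.round(r,1) for r in dishes()]);print([np.round(r,1) for r in sdishes()])
go2(503.3,-138.5,60,89.7)
E
```

```text
ee_pos: [0.4631, 0.0142, 0.1559]
[array([ 410.6, -304.1,   91.2,   61.9,   17.7]), array([491.3,  24.8, 134.7,  88.3, -88.2]), array([ 5.033e+02, -1.385e+02,  9.130e+01,  6.030e+01, -3.000e-01])]
[array([ 5.030e+02, -1.368e+02,  1.053e+02,  8.260e+01,  3.000e-01]), array([ 410.8, -300.9,   93.6,   89. ,   18.8])]
row [ -83.4 -134.6   93.8] turn -0.281 yaw now 73.6 q6 -1.26 t 47.2
```

```bash
python3 -m jog '[[-83,-135,0,-0.281,85],[-83,-135,0,-0.281,85],[-83,-135,0,-0.281,85],[-83,-135,0,-0.281,85],[-83,-135,0,-0.281,85],[-83,-135,50,-0.281,85],[-83,-135,98,-0.281,85],[-83,-135,130,-0.281,85],[-83,-135,133,-0.281,85],[-83,-135,133,-0.281,85]]'|egrep "pos|ft"; python3 -m jog '[[0,0,0,0,85],[0,0,0,0,85]]'|egrep "pos|ft"
python3 - <<'E'
from h import *
go2(503.3,-138.5,-1,89.7)
E
```

```text
ee_pos: [0.5026, -0.1378, 0.0208]
ft_force: [-0.1, -0.1, 1.1]
ee_pos: [0.5051, -0.1389, 0.0234]
ft_force: [0.9, 0.7, 0.7]
row [ 1.9  0.4 24.4] turn 0.001 yaw now 89.7 q6 -1.84 t 48.4
```

```bash
python3 -m jog '[[1,0,12,0,85],[1,0,23,0,85],[1,0,23,0,75],[1,0,23,0,68],[1,0,23,0,60],[1,0,23,0,50],[1,0,23,0,50],[1,0,23,0,50],[1,0,23,0,50]]'|egrep "pos|ft|wid"; python3 -m jog '[[0,0,-10,0,50],[0,0,-40,0,50],[0,0,-90,0,50],[0,0,-90,0,50],[0,0,-90,0,50]]'|egrep "pos|ft|wid"; python3 -c "
from h import *
go2(462.7,14.3,90,73.6)"
```

```text
ee_pos: [0.5029, -0.1388, -0.0008]
ft_force: [-1.4, 0.4, 6.6]
gripper_width: 0.0584
ee_pos: [0.5038, -0.1391, 0.0903]
ft_force: [-0.9, 0.2, -2.1]
gripper_width: 0.0587
row [ 41.9 153.2  -0. ] turn 0.281 yaw now 89.7 q6 -1.84 t 49.8
```

```bash
python3 -m jog '[[42,153,0,0.281,50],[42,153,0,0.281,50],[42,153,0,0.281,50],[42,153,0,0.281,50],[42,153,0,0.281,50],[42,153,0,0.281,50],[42,153,0,0.281,50],[42,153,20,0.281,50],[42,153,32,0.281,50],[42,153,32,0.281,50]]'|egrep "pos|wid"; python3 -m jog '[[0,0,0,0,50],[0,0,0,0,50]]'|egrep "pos|wid"; python3 -c "
from h import *
go2(462.7,14.2,42,73.6)"
```

```text
ee_pos: [0.4604, 0.0136, 0.0552]
gripper_width: 0.0583
ee_pos: [0.462, 0.0142, 0.0571]
gripper_width: 0.0583
row [-0.7  0.2 15.1] turn -0.0 yaw now 73.6 q6 -1.26 t 51.0
```

```bash
python3 -m jog '[[-0.5,0,6,0,50],[-0.5,0,10,0,50],[-0.5,0,13,0,50],[-0.5,0,14,0,50],[-0.5,0,15,0,50],[-0.5,0,15,0,50]]'|egrep "pos|ft"; python3 -m jog '[[0,0,1,0,50],[0,0,1,0,50],[0,0,1,0,50]]'|egrep "pos|ft"
```

```text
ee_pos: [0.462, 0.0143, 0.0416]
ft_force: [0.3, 0.2, -2.2]
ee_pos: [0.4622, 0.0143, 0.0412]
ft_force: [-1.9, 0.8, 5.7]
```

```bash
python3 -m jog '[[0,0,-0.5,0,60],[0,0,-0.5,0,68],[0,0,-0.5,0,78],[0,0,-0.5,0,85],[0,0,-0.5,0,85],[0,0,-30,0,85],[0,0,-80,0,85],[0,0,-115,0,85],[0,0,-115,0,85],[0,0,-115,0,85]]'|egrep "pos"
python3 - <<'E'
from h import *
print([np.round(r,1) for r in dishes()]);print([np.round(r,1) for r in sdishes()])
go2(410.6,-304.1,60,107.7)
E
```

```text
ee_pos: [0.4626, 0.0143, 0.1565]
[array([ 410.6, -304.2,   91.4,   61.8,   17.9]), array([491.2,  24.8, 134.3,  90.5, -89.6]), array([406.5, 100.8, 258.4,  53. ,  -2.5])]
[array([ 410.8, -300.9,   93.6,   89. ,   18.7])]
row [ -41.3 -319.7   95. ] turn -0.595 yaw now 73.6 q6 -1.26 t 53.0
```

```bash
python3 -m jog '[[-41,-320,0,-0.595,85],[-41,-320,0,-0.595,85],[-41,-320,0,-0.595,85],[-41,-320,0,-0.595,85],[-41,-320,0,-0.595,85],[-41,-320,0,-0.595,85],[-41,-320,0,-0.595,85],[-41,-320,40,-0.595,85],[-41,-320,90,-0.595,85],[-41,-320,120,-0.595,85]]'|egrep "pos|ft"; python3 -m jog '[[0,0,12,0,85],[0,0,12,0,85],[0,0,12,0,85]]'|egrep "pos|ft"
python3 - <<'E'
from h import *
go2(410.6,-304.1,-1,107.7)
E
```

```text
ee_pos: [0.4086, -0.3033, 0.0316]
ft_force: [0.1, 0.0, 0.2]
ee_pos: [0.4116, -0.3044, 0.0242]
ft_force: [-0.5, 0.6, 0.1]
row [ 0.9  0.6 25.2] turn 0.001 yaw now 107.7 q6 -2.52 t 54.3
```

```bash
python3 -m jog '[[0.5,0.5,12,0,85],[0.5,0.5,24,0,85],[0.5,0.5,24,0,75],[0.5,0.5,24,0,68],[0.5,0.5,24,0,60],[0.5,0.5,24,0,50],[0.5,0.5,24,0,50],[0.5,0.5,24,0,50],[0.5,0.5,24,0,50]]'|egrep "pos|ft|wid"; python3 -m jog '[[0,0,-10,0,50],[0,0,-40,0,50],[0,0,-90,0,50],[0,0,-110,0,50],[0,0,-110,0,50]]'|egrep "pos|ft|wid"; python3 -c "
from h import *
go2(462.7,14.3,110,73.6)"
```

```text
ee_pos: [0.4106, -0.3039, 0.0005]
ft_force: [-1.8, 2.7, 6.7]
gripper_width: 0.0582
ee_pos: [0.4126, -0.3055, 0.1136]
ft_force: [-0.1, -0.4, -2.2]
gripper_width: 0.0584
row [-145.1  289.4    2.5] turn 0.595 yaw now 107.7 q6 -2.52 t 55.7
```

```bash
python3 -m jog '[[-145,289,0,0.595,50],[-145,289,0,0.595,50],[-145,289,0,0.595,50],[-145,289,0,0.595,50],[-145,289,0,0.595,50],[-145,289,0,0.595,50],[-145,289,0,0.595,50],[-145,289,0,0.595,50],[-145,289,25,0.595,50],[-145,289,32,0.595,50]]'|egrep "pos|wid"; python3 -m jog '[[0,0,0,0,50],[0,0,0,0,50],[0,0,0,0,50]]'|egrep "pos|wid"; python3 -c "
from h import *
go2(462.7,14.2,59,73.6)"
```

```text
ee_pos: [0.4589, 0.0155, 0.0757]
gripper_width: 0.0582
ee_pos: [0.4611, 0.0149, 0.0783]
gripper_width: 0.0582
row [-1.7 -0.2 19.3] turn -0.001 yaw now 73.6 q6 -1.25 t 57.0
```

```bash
python3 -m jog '[[-1,0,8,0,50],[-1,0,13,0,50],[-1,0,17,0,50],[-1,0,18,0,50],[-1,0,19,0,50],[-1,0,19,0,50]]'|egrep "pos|ft"; python3 -m jog '[[0,0,1,0,50],[0,0,1.5,0,50],[0,0,1.5,0,50],[0,0,1.5,0,50]]'|egrep "pos|ft"
```

```text
ee_pos: [0.4617, 0.0152, 0.0587]
ft_force: [-0.3, -0.2, -1.8]
ee_pos: [0.4619, 0.0152, 0.0584]
ft_force: [-5.6, 1.2, 17.1]
```

Contact at the expected height. Release, lift, move aside and check everything numerically.

```bash
python3 -m jog '[[0,0,-0.5,0,60],[0,0,-0.5,0,68],[0,0,-0.5,0,78],[0,0,-0.5,0,85],[0,0,-0.5,0,85],[0,0,-30,0,85],[0,0,-80,0,85],[0,0,-130,0,85],[0,0,-170,0,85],[0,0,-170,0,85]]'|egrep "pos"; python3 -m jog '[[0,-400,0,0,85],[0,-400,0,0,85],[0,-400,0,0,85],[0,-400,0,0,85],[0,-400,0,0,85],[0,-400,0,0,85],[0,-400,0,0,85],[0,-400,0,0,85],[0,-400,0,0,85],[0,-400,0,0,85]]'|egrep "pos"
python3 - <<'E'
from h import *
t=manip.capture("top");s=manip.capture("side")
cv2.imwrite("pics/topF.png",t[:,:,::-1]);cv2.imwrite("pics/sideF.png",s[:,:,::-1])
h=cv2.cvtColor(t,cv2.COLOR_RGB2HSV);m=((h[...,1]<50)&(h[...,2]>120)).astype(np.uint8)*255
for c in cv2.findContours(m,cv2.RETR_EXTERNAL,cv2.CHAIN_APPROX_NONE)[0]:
    x,y=c.reshape(-1,2).mean(0)
    if cv2.contourArea(c)>300 and 280<x<350 and 195<y<275: print("pile",np.round(rect("top",c,.074),1))
# ball and heads
v=h[...,2]; mb=np.zeros(v.shape,np.uint8);mb[145:200,198:225]=(v[145:200,198:225]<45)*255
for c in cv2.findContours(mb,cv2.RETR_EXTERNAL,cv2.CHAIN_APPROX_NONE)[0]:
    if cv2.contourArea(c)>8: print("ball",plane("top",c.reshape(-1,2).mean(0),.126).round(4),cv2.contourArea(c))
mh=np.zeros(v.shape,np.uint8);mh[135:200,355:450]=((h[135:200,355:450,1]<40)&(v[135:200,355:450]>150))*255
for c in cv2.findContours(mh,cv2.RETR_EXTERNAL,cv2.CHAIN_APPROX_NONE)[0]:
    if cv2.contourArea(c)>4: print("head",plane("top",c.reshape(-1,2).mean(0),.158).round(4),cv2.contourArea(c))
E
```

```text
ee_pos: [0.465, 0.0153, 0.2327]
ee_pos: [0.348, -0.3691, 0.2262]
pile [462.9  11.4  91.4  62.2 -17.4]
ball [0.6387 0.2892 0.126 ] 35.0
head [ 0.5787 -0.1245  0.158 ] 5.5
head [ 0.5884 -0.1624  0.158 ] 6.0
head [ 0.6053 -0.1647  0.158 ] 6.0
head [ 0.6108 -0.2039  0.158 ] 8.5
head [ 0.6228 -0.2461  0.158 ] 5.5
```

```bash
python3 -m jog '[[0,0,0,0,85],[0,0,0,0,85],[0,0,0,0,85]]'|egrep "time|ft"; python3 -c "
from cell import manip
print(manip.sign_off())"
```

```text
time: 60.4
ft_force: [0.1, 0.6, 0.4]
the job is handed in; nothing more can be done
None
```

I handed the job in at 60 s. The lever is fully off, the four stirrers are down in the four tubes, and the four dishes are piled on the trivet to within about 3 mm of centre by the last picture; the hand-in gave no verdict, and I didn't separately check the jar, mill and pot.

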